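# Slide the plaster mould into its stand and clip the clamp over its bar

### The job

Get the plaster mould ready for casting: slide it across the bench, round the standing cat figures, fully home into the grey clamp stand with its barred lug facing out and the clamp still open. Then swing the stand's clamp arm over the top of the mould and press its end down until the sprung latch snaps in under the bar of the lug. Keep the mould flat on the bench all the time, and leave everything else where it stands, upright.

Things in the scene. Friction and masses are not known exactly. Their poses are not given: they have to be found in the camera images.
- mould: Loose white plaster block with a steel band, 80 (x) x 90 (y) x 80 mm high, 0.8 kg. Origin: centre of underside. On its front (-x) face a steel lug to pinch from above: two upright cheeks, 6 mm thick, outer faces at y = +-25, x = -40 to -78, z = 40 to 72 mm, joined by a round bar 12 mm thick along y at x = -60, z = 56 mm.
- pin (a point): Middle of the round bar in the mould's lug (mould frame -60, 0, 56 mm).
- stand: Grey U-shaped stand fixed on the bench. Origin: on the bench, where the mould's origin belongs; +x: the way the mould slides in (home, both x axes agree). Stop face at x = +40 mm, 60 high, 124 wide; fences 98 mm apart, 34 high, x = +48 to -8, then guides flaring to 145 mm apart at x = -42 mm. Hinge cheeks behind the stop rise to z = 114 mm.
- clamp_hinge (a point): Hinge axis of the clamp arm (along the stand's y), at x = +60, z = 100 mm in the stand frame.
- clamp_arm (a joint): Angle of the steel clamp arm (24 mm wide, 10 mm thick, 144 mm long from the hinge to its thumb plate's end). 0: closed, level, pointing to the stand's -x over the mould, its rubber foot on the mould's top; pi/2: upright; grows as it opens, up to 2.05. Open, it leans back beyond upright, the latch jutting forward from its end. It stays where it is left (stiff hinge, about 2 N at its end).
- thumb (a point): Middle of the upper face of the thumb plate (34 x 40 mm) on the arm's end: 127 mm from the hinge along the arm, 9 mm above the arm's centre line. Press here.
- clamp_latch (a joint): Angle of the sprung latch, a 22 mm wide, 90 mm long steel hook hinged 132 mm out on the arm. 0: at rest, square to the arm (hanging straight down when the arm is closed); grows as the hook is forced outward over the bar, then it springs back. Clipping takes about 5 to 15 N at the thumb plate.
- toe (a point): Upper tip of the latch's toe, the part that catches under the bar: 56 mm down the latch, 15 mm towards the mould.
- cat_a: White ceramic sitting cat figure, 90 mm tall, foot 56 mm across, fragile, loose, standing on the bench. Origin: centre of its underside.
- cat_b: Second cat figure, the same as the first.
- cat_c: Third cat figure, the same as the first.
- mug: Blue ceramic mug, radius 38 mm, 85 mm tall, handle at its +y reaching about 70 mm from the axis. Origin: centre of its underside.
- glaze_jar: Closed glaze jar, radius 34 mm, 100 mm tall. Origin: centre of its underside.
- brush: Brush lying on the bench along its x axis, about 200 mm long.
- funnel: Yellow plastic funnel standing mouth down, radius 62 mm, 105 mm tall. Origin: centre of its underside.
- sponge: Orange block, 110 x 70 x 35 mm. Origin: centre of its underside.

How it is judged:
On the way, in this order (a step that is already met when the one before it is completed fails the run):
1. the mould stands fully home in the stand, lug outward, with the clamp arm still open (x of mould in the frame of stand between -0.01 and 0.008 m and y of mould in the frame of stand between -0.008 and 0.008 m and angle between the x axis of mould and the x axis of stand, either way round below 0.1 rad and angle between mould's own z axis and vertical below 0.06 rad and x of pin in the frame of stand below -0.04 m and value of joint clamp_arm above 0.8 rad), for 0.2 s.
2. the latch has snapped in under the bar (z of toe in the frame of mould below 0.049 m and x of toe in the frame of mould above -0.063 m and y of toe in the frame of mould between -0.014 and 0.014 m and value of joint clamp_arm below 0.08 rad and value of joint clamp_latch below 0.12 rad), for 0.2 s.
At the end, for the whole second after the job is handed in: The mould stands home in the stand (within 10 mm along and 8 mm across, square within 0.1 rad, flat), the clamp arm is closed (below 0.08 rad), the latch is back at rest (below 0.12 rad) with its toe under the bar of the lug, everything is at rest, and all bystanders stand as they did (all of step 2 and x of mould in the frame of stand between -0.01 and 0.008 m and y of mould in the frame of stand between -0.008 and 0.008 m and angle between the x axis of mould and the x axis of stand, either way round below 0.1 rad and angle between mould's own z axis and vertical below 0.06 rad and x of pin in the frame of stand below -0.04 m and angle between each of cat_a, cat_b, cat_c, mug, glaze_jar, funnel, sponge's own z axis and vertical below 0.25 rad and linear speed of mould below 0.02 m/s and velocity of joint clamp_arm below 0.1 rad/s); the robot touches nothing.
It fails at once if a bystander is shifted by more than 30 mm or tipped over (distance of any of cat_a, cat_b, cat_c, mug, glaze_jar, brush, funnel, sponge from where it was at the start of the episode above 0.03 m or not (angle between cat_a's own z axis and vertical below 0.25 rad) or not (angle between cat_b's own z axis and vertical below 0.25 rad) or not (angle between cat_c's own z axis and vertical below 0.25 rad) or not (angle between mug's own z axis and vertical below 0.25 rad) or not (angle between glaze_jar's own z axis and vertical below 0.25 rad) or not (angle between funnel's own z axis and vertical below 0.25 rad) or not (angle between sponge's own z axis and vertical below 0.25 rad)).
It fails at once if the mould is tilted or lifted off the bench (angle between mould's own z axis and vertical above 0.2 rad or height (world z) of mould above 0.015 m).
It also fails if it takes over 59 s, if anything falls off the work surface, if the arm or the gripper's body presses on something with over 40 N, if the wrist force passes 120 N, or if a joint passes its speed limit or range.

### The arm

A 6-joint arm with a two-finger parallel gripper is mounted at the origin on the work surface. World frame = base frame: x ahead of the robot, y to its left, z up, the work surface at z = 0. Lengths are in m, angles in rad, forces in N, time in s.
With the tool pointing down it reaches from about 0.325 to 0.9 m from the base axis. Payload 3.5 kg.
Tool frame: the origin (TCP) lies at the very end of the fingers, on their centre line; the grasp point (between the pads) lies 19 mm behind it; z points along the fingers, x is the direction in which the jaws open and shut, and the axes are right-handed (so a half turn about z gives the same grasp; the last joint's range is limited). The gripper opens to 85 mm and grips with 20 to 120 N. Pads are 22 mm wide; open, the fingers measure 114 mm over their backs; the gripper's body (76 mm by 85 mm) begins 54 mm behind the grasp point. The pads swing forward as they close: fully open they stand 13 mm farther back than shut.
Start: joints at [-1.255, 0.276, -0.026, 1.268, 0, 1.467], TCP at [0.254, -0.571, 0.21] pointing down, gripper open.
Joint ranges: [-3.12, 3.12], [-0.85, 1.88], [-1.08, 1.24], [-1.95, 2.15], [-1.57, 1.53], [-3.14, 3.14]. Speed limits (rad/s): [2.57, 2.57, 3.14, 3.14, 3.14, 3.14].

### API

Orientations are given as a unit quaternion [w, x, y, z].
In Python, from bench import bot gives the robot as it stands. The module is installed in compiled form; this text tells all that it offers.
- The arm moves only by the tool carry_out, never from a script. Its argument "motion" is a list that holds one entry, the list of rows, each a list of 5 numbers: the shift along the tool's x, y, z in mm, then the turn about the tool's z in rad, then the finger opening in mm, from 0 to 85.4. A call has 1 to 5 rows; each row shifts and turns the commanded pose from where the row before left it, along the tool's axes as they then stand; what a row does not reach is not made up. A row lasts 1/12 s, in which the tool goes at most 41.7 mm and 7.16 degrees, less where a joint would pass 70% of its speed; a pose out of reach is approached as far as the arm can. A call is refused whole if a number of a shift passes 41.7 or a number of a turn 0.125, either way. A call with a gripper value outside its range is refused whole. The fingers move at their own pace and stop on an object; "squeeze" is the grip in N (left out, the last holds). Time passes only in rows, so rows that do not move let the fingers close. It gives the time, the measured TCP pose, the force and the opening at its end, in the units of the state.
- bot.get_obs(): the state, without advancing time (a new reading comes with each control period).
- bot.read_camera(name): name is "scene" or "top" or "wrist"; returns a dict with "color" (384x512x3 uint8, red, green, blue), "z_map" (384x512 float32, m along the optical axis (not along the pixel's ray), 0 where there is no reading), "mtx" (3x3 intrinsics, pixels), "extrinsics" (4x4, takes a point from camera to world coordinates); the wrist camera has in their place "tool_from_camera" (4x4, takes a point from camera to tool coordinates, whose origin is the TCP and whose axes are the tool frame's). Camera axes: x right, y down, z forward; pixel columns grow to the right and rows downward; lengths in m; the calibration is good to about 2 mm. A picture is of the moment at which its call begins: read the wrist's pose just before it.
- bot.close_job(): hands the job in, once; it reports no verdict.
The state is a dict: "clock": time; "q": joint angles; "joint_velocities": joint speeds; "joint_torque": joint torques, N m; "tcp_pos": TCP position; "orientation": TCP orientation; "force": force on the tool from outside, world axes, zero at the start; "moment": the same for the moment, N m; "width": finger opening in m.
Only numpy, scipy, OpenCV 4.12 (cv2) and the standard library are available. Lean on these libraries where they do the work, as an engineer would, in place of code of your own. Each camera call takes 0.05 s, during which the arm holds its last target. There are 200 camera calls.

## Working session

There is one attempt and no reset: what is moved stays moved. The work goes in short steps, Python scripts to look and compute and a tool call to move; the robot and the scene stay as the last step left them, time stands still between calls to the robot, and variables do not carry over. Pictures are saved under pics/ and viewed, about 8 in all and at most 12, crops included, and the job is handed in when it is done.

Besides the shell and the picture viewer there is one more tool, called after ">>>" by a JSON object that holds its "op" and its "data", one argument or row to a line. carry_out: Moves the arm, as the interface text tells. Its arguments: {"type":"object","properties":{"motion":{"type":"array"},"squeeze":{"type":"number"}},"required":["motion"]}

```bash
mkdir -p pics
python3 - <<'E'
from bench import bot
import cv2,numpy as np
o=bot.get_obs(); print(o)
for n in("scene","top"):
    d=bot.read_camera(n); np.savez(n+".npz",**d)
    cv2.imwrite(f"pics/{n}0.png",d["color"][:,:,::-1]); print(n,d["mtx"],d["extrinsics"])
E
```

```text
{'clock': 0.0, 'q': array([-1.25541619e+00,  2.77141911e-01, -2.79013237e-02,  1.26799281e+00,
        2.33421345e-05,  1.46742350e+00]), 'joint_velocities': array([ 1.08904458e-03,  7.83796004e-05, -2.06683144e-03, -3.33324683e-04,
        6.62683019e-04, -5.01181525e-04]), 'joint_torque': array([-1.06855896e-03, -4.45510733e+01,  2.95203155e+01,  1.64516224e-02,
       -1.88509316e-04, -7.69782105e-06]), 'tcp_pos': array([ 0.25389207, -0.57019682,  0.20844459]), 'orientation': array([-7.12710145e-04,  8.38635705e-01, -5.44691565e-01, -8.63862904e-04]), 'force': array([-0.34849642, -1.02176781, -0.83061745]), 'moment': array([-0.00788125, -0.01783992,  0.02862029]), 'width': 0.08526704041259832}
scene [[431.40419768   0.         254.96474909]
 [  0.         431.40419768 197.57849954]
 [  0.           0.           1.        ]] [[-0.75105149  0.43265435 -0.49873026  1.15084269]
 [ 0.66013438  0.5058202  -0.5553094   0.65999873]
 [ 0.01201081 -0.74629494 -0.66550702  0.96417202]
 [ 0.          0.          0.          1.        ]]
top [[382.57722842   0.         262.74152593]
 [  0.         382.57722842 193.17071294]
 [  0.           0.           1.        ]] [[ 2.59352696e-02 -9.98438201e-01  4.94825380e-02  4.41432121e-01]
 [-9.99661927e-01 -2.59946521e-02 -5.56803020e-04 -5.27600903e-02]
 [ 1.84221476e-03 -4.94513685e-02 -9.98774834e-01  1.12099012e+00]
 [ 0.00000000e+00  0.00000000e+00  0.00000000e+00  1.00000000e+00]]
```

View pics/top0.png

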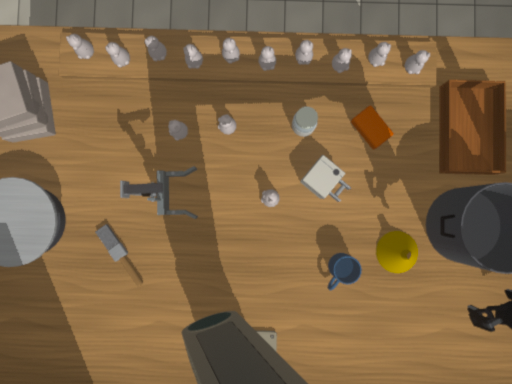

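View pics/scene0.png

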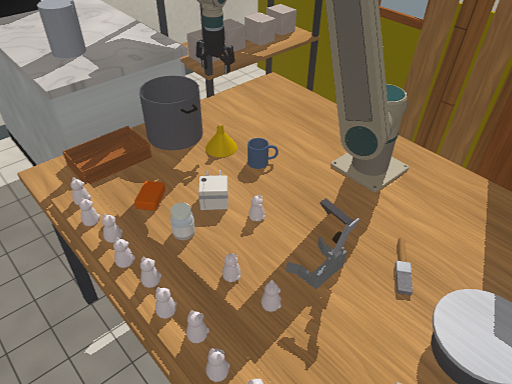

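The top view shows the mould at (324,177) with its lug towards lower right (342,190). The stand is at (165,192), opening to the right, with cats at (270,198), (227,124) and (178,130). Next I measure with the depth map.

```bash
cat > h.py <<'E'
import numpy as np,cv2
def cloud(d,T=None):
    T=d["extrinsics"] if T is None else T
    z=d["z_map"];v,u=np.indices(z.shape);K=d["mtx"]
    p=np.stack([(u-K[0,2])/K[0,0]*z,(v-K[1,2])/K[1,1]*z,z],-1)
    P=p@T[:3,:3].T+T[:3,3]; P[z==0]=np.nan; return P
E
python3 - <<'E'
from h import *
d=dict(np.load("top.npz"));P=cloud(d);c=d["color"].astype(int);v,u=np.indices(c.shape[:2])
def box(a,b,e,f): return (u>=a)&(u<b)&(v>=e)&(v<f)
m=box(295,360,150,210)&(P[...,2]>.072)&(P[...,2]<.09)
q=P[m];print("mould top z",np.median(q[:,2]),m.sum(),cv2.minAreaRect((q[:,:2]*1000).astype(np.float32)))
l=box(325,360,175,210)&(P[...,2]>.045)&(P[...,2]<.075);print("lug",P[l].mean(0),l.sum())
for n,b in dict(cata=(255,285,183,213),catb=(213,240,110,138),catc=(165,192,115,143),mug=(325,365,250,292),jar=(288,322,102,140),sponge=(345,395,100,150),funnel=(372,422,228,275),brush=(92,145,218,285)).items():
    m=box(*b)&(P[...,2]>.008);q=P[m];r=cv2.minEnclosingCircle((q[:,:2]*1000).astype(np.float32))
    print(n,np.round(q.mean(0),3),"zmax",q[:,2].max().round(3),np.round(r[0]),round(r[1]), "z>.06",P[m&(P[...,2]>.06)][:,:2].mean(0).round(3))
# stand
for lo,hi in((.02,.045),(.045,.07),(.09,.125),(.125,.3)):
    m=box(110,205,160,225)&(P[...,2]>lo)&(P[...,2]<hi);q=P[m]
    if len(q)>3: print("stand",lo,hi,len(q),cv2.minAreaRect((q[:,:2]*1000).astype(np.float32)),q.min(0).round(3),q.max(0).round(3))
t=cv2.resize(d["color"][90:300,90:410],None,fx=2.5,fy=2.5,interpolation=cv2.INTER_CUBIC)
cv2.imwrite("pics/top_crop.png",t[:,:,::-1])
E
```

```text
mould top z 0.08029221808608944 1002 ((531.96875, -232.25799560546875), (117.05634307861328, 90.30862426757812), 51.69740295410156)
lug [ 0.50681141 -0.26412114  0.06470743] 149
cata [ 0.481 -0.073  0.055] zmax 0.092 [484. -73.] 27 z>.06 [ 0.483 -0.074]
catb [0.685 0.054 0.055] zmax 0.092 [691.  57.] 26 z>.06 [0.689 0.056]
catc [0.667 0.192 0.053] zmax 0.091 [672. 198.] 28 z>.06 [0.671 0.196]
mug [ 0.285 -0.281  0.054] zmax 0.09 [ 279. -273.] 55 z>.06 [ 0.286 -0.28 ]
jar [ 0.692 -0.162  0.085] zmax 0.106 [ 699. -165.] 34 z>.06 [ 0.695 -0.163]
sponge [ 0.693 -0.36   0.034] zmax 0.043 [ 695. -363.] 62 z>.06 [nan nan]
funnel [ 0.339 -0.436  0.037] zmax 0.105 [ 337. -445.] 60 z>.06 [ 0.338 -0.44 ]
brush [0.32  0.36  0.018] zmax 0.028 [304. 352.] 100 z>.06 [nan nan]
stand 0.02 0.045 358 ((491.6100158691406, 181.880615234375), (148.4046630859375, 84.0245590209961), 3.1058878898620605) [0.42  0.136 0.02 ] [0.568 0.226 0.045]
stand 0.045 0.07 293 ((489.1271057128906, 230.97486877441406), (120.90470123291016, 19.483638763427734), 2.563873052597046) [0.429 0.219 0.045] [0.55  0.242 0.069]
stand 0.09 0.125 65 ((488.55364990234375, 242.30526733398438), (50.82559585571289, 21.236345291137695), 5.318907737731934) [0.463 0.23  0.091] [0.514 0.251 0.123]
stand 0.125 0.3 529 ((488.10833740234375, 226.67620849609375), (39.86137008666992, 99.01184844970703), 2.0908098220825195) [0.467 0.177 0.157] [0.506 0.277 0.254]<stdin>:9: RuntimeWarning: Mean of empty slice.
  ret = um.true_divide(
```

View pics/top_crop.png

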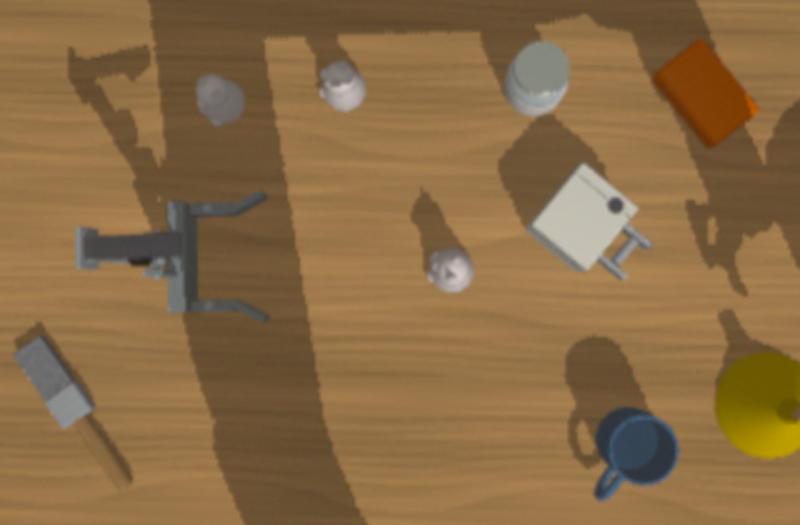

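```bash
cat >> h.py <<'E'
# pose: x,y,z in mm; a = world angle of tool x. tool y is at a-90deg, tool z is down.
def plan(pose,wps,grip):
    "wps: (x,y,z,a,nrows). prints rounded rows and end pose"
    x,y,z,a=pose; rows=[]
    for X,Y,Z,A,n in wps:
        s=np.array([x,y,z,a]);e=np.array([X,Y,Z,A])
        for i in range(1,n+1):
            t=s+(e-s)*i/n; dx,dy=t[0]-x,t[1]-y
            tx=round(dx*np.cos(a)+dy*np.sin(a));ty=round(dx*np.sin(a)-dy*np.cos(a));tz=round(z-t[2]);tr=round(-(t[3]-a),2)
            rows.append([tx,ty,tz,tr,grip])
            x+=tx*np.cos(a)+ty*np.sin(a);y+=tx*np.sin(a)-ty*np.cos(a);z-=tz;a-=tr
    for i in range(0,len(rows),5): print(str([rows[i:i+5]]).replace(" ",""))
    print("end",np.round([x,y,z,a],3).tolist())
def now():
    from bench import bot
    o=bot.get_obs();w,x,y,z=o["orientation"]
    a=np.arctan2(2*(x*y+w*z),1-2*(y*y+z*z)); return o,[*(o["tcp_pos"]*1000),a]
E
python3 - <<'E'
from h import *
from bench import bot
o,p=now();print(p)
d=bot.read_camera("wrist");print(np.round(d["tool_from_camera"],3),d["mtx"])
plan(p,[(504.6,-266.9,150,np.radians(-38.3),12)],85)
E
```

```text
[np.float64(253.9319215918629), np.float64(-570.2635727076729), np.float64(208.53050771430455), np.float64(-1.1519847397136247)]
[[ 1.     0.    -0.001 -0.   ]
 [ 0.     0.964  0.267 -0.068]
 [ 0.001 -0.267  0.964 -0.163]
 [ 0.     0.     0.     1.   ]] [[325.21563752   0.         256.10510002]
 [  0.         325.21563752 186.7658626 ]
 [  0.           0.           1.        ]]
[[[-15,-29,5,np.float64(-0.04),85],[-13,-30,5,np.float64(-0.04),85],[-12,-31,5,np.float64(-0.04),85],[-11,-31,5,np.float64(-0.04),85],[-10,-31,4,np.float64(-0.04),85]]]
[[[-8,-32,5,np.float64(-0.04),85],[-8,-32,5,np.float64(-0.04),85],[-6,-32,5,np.float64(-0.04),85],[-4,-32,5,np.float64(-0.04),85],[-3,-33,5,np.float64(-0.04),85]]]
[[[-3,-33,5,np.float64(-0.04),85],[0,-32,5,np.float64(-0.04),85]]]
end [504.463, -267.408, 149.531, -0.672]
```

The wrist camera would face the clamp with this grasp, so I take the half-turned grasp, which keeps the camera on the outside.

```bash
sed -i 's/tr=round(-(t\[3\]-a),2)/tr=float(round(-(t[3]-a),3))/' h.py
python3 - <<'E'
from h import *
o,p=now()
plan(p,[(504.6,-266.9,150,np.radians(141.7),30)],85)
E
```

```text
[[[-6,-12,2,-0.121,85],[-4,-12,2,-0.121,85],[-3,-13,2,-0.121,85],[-1,-13,2,-0.12,85],[0,-13,2,-0.121,85]]]
[[[2,-13,2,-0.121,85],[3,-13,2,-0.121,85],[5,-12,2,-0.121,85],[6,-11,2,-0.121,85],[8,-11,2,-0.12,85]]]
[[[9,-10,2,-0.121,85],[10,-8,1,-0.121,85],[11,-7,2,-0.121,85],[12,-6,2,-0.121,85],[12,-5,2,-0.121,85]]]
[[[13,-2,2,-0.12,85],[13,-2,2,-0.121,85],[13,1,2,-0.121,85],[13,1,2,-0.121,85],[13,4,2,-0.121,85]]]
[[[12,5,2,-0.121,85],[11,6,2,-0.12,85],[11,8,2,-0.121,85],[10,9,2,-0.121,85],[8,10,2,-0.121,85]]]
[[[7,11,2,-0.121,85],[6,12,2,-0.121,85],[5,12,2,-0.12,85],[3,13,2,-0.121,85],[1,13,2,-0.121,85]]]
end [504.721, -266.721, 149.696, 2.473]
```

>>> {"op": "carry_out", "data": {
  "motion": [
    [[-6,-12,2,-0.121,85],[-4,-12,2,-0.121,85],[-3,-13,2,-0.121,85],[-1,-13,2,-0.12,85],[0,-13,2,-0.121,85]]
  ]
}}

```text
clock: 0.57
tcp_pos: [0.2961, -0.5199, 0.199]
orientation: [-0.0, 0.963, -0.268, -0.0]
force: [0.7, -0.3, -0.3]
width: 0.0849
```

>>> {"op": "carry_out", "data": {
  "motion": [
    [[2,-13,2,-0.121,85],[3,-13,2,-0.121,85],[5,-12,2,-0.121,85],[6,-11,2,-0.121,85],[8,-11,2,-0.12,85]]
  ]
}}

```text
clock: 0.98
tcp_pos: [0.3376, -0.4691, 0.1891]
orientation: [-0.0, 1.0, 0.031, -0.0]
force: [-0.0, 0.2, -0.2]
width: 0.0851
```

>>> {"op": "carry_out", "data": {
  "motion": [
    [[9,-10,2,-0.121,85],[10,-8,1,-0.121,85],[11,-7,2,-0.121,85],[12,-6,2,-0.121,85],[12,-5,2,-0.121,85]]
  ]
}}

```text
clock: 1.4
tcp_pos: [0.3794, -0.4182, 0.1802]
orientation: [-0.0, 0.945, 0.327, -0.0]
force: [-0.2, -0.1, 0.1]
width: 0.0851
```

>>> {"op": "carry_out", "data": {
  "motion": [
    [[13,-2,2,-0.12,85],[13,-2,2,-0.121,85],[13,1,2,-0.121,85],[13,1,2,-0.121,85],[13,4,2,-0.121,85]]
  ]
}}

```text
clock: 1.82
tcp_pos: [0.4214, -0.3677, 0.1701]
orientation: [-0.0, 0.805, 0.594, -0.0]
force: [-0.0, 0.5, 0.6]
width: 0.0852
```

>>> {"op": "carry_out", "data": {
  "motion": [
    [[12,5,2,-0.121,85],[11,6,2,-0.12,85],[11,8,2,-0.121,85],[10,9,2,-0.121,85],[8,10,2,-0.121,85]]
  ]
}}

```text
clock: 2.23
tcp_pos: [0.4634, -0.3174, 0.1601]
orientation: [-0.0, 0.592, 0.806, 0.0]
force: [0.5, -0.1, -0.5]
width: 0.0848
```

>>> {"op": "carry_out", "data": {
  "motion": [
    [[7,11,2,-0.121,85],[6,12,2,-0.121,85],[5,12,2,-0.12,85],[3,13,2,-0.121,85],[1,13,2,-0.121,85]]
  ]
}}

```text
clock: 2.65
tcp_pos: [0.5049, -0.2665, 0.1501]
orientation: [-0.0, 0.325, 0.946, 0.0]
force: [0.1, 0.5, -0.6]
width: 0.0852
```

```bash
cat >> h.py <<'E'
def wrist(name):
    from bench import bot
    o,p=now(); d=bot.read_camera("wrist"); w,x,y,z=o["orientation"]
    from scipy.spatial.transform import Rotation as R
    T=np.eye(4);T[:3,:3]=R.from_quat([x,y,z,w]).as_matrix();T[:3,3]=o["tcp_pos"]
    cv2.imwrite(f"pics/{name}.png",d["color"][:,:,::-1]); return o,p,d,cloud(d,T@d["tool_from_camera"])
E
python3 - <<'E'
from h import *
o,p,d,P=wrist("w1");print(o["clock"],p,o["q"],o["force"])
Z=P[...,2]
for lo,hi in((.074,.09),):
    m=((Z>lo)&(Z<hi)&(abs(P[...,0]-.54)<.09)&(abs(P[...,1]+.22)<.08));q=P[m];print(m.sum(),cv2.minAreaRect((q[:,:2]*1000).astype(np.float32)))
ex=np.array([.62,.785]);ey=np.array([-.785,.62]);
rel=(P[...,:2]-[.5437,-.2174]);X=rel@ex;Y=rel@ey
m=(X<-.045)&(X>-.085)&(abs(Y)<.035)&(Z>.064)&(Z<.08)
for s in(1,-1):
    k=m&(Y*s>0);print("cheek",s,k.sum(),X[k].min(),X[k].max(),Y[k].min(),Y[k].max(),Y[k].mean(),np.polyfit(X[k],Y[k],1))
E
```

```text
2.65 [np.float64(504.9425501471173), np.float64(-266.521858916905), np.float64(150.11498697843592), np.float64(2.4790371926655563)] [-5.98886321e-01  2.20266197e-01 -2.28066996e-01  1.12335293e+00
  3.28159299e-05 -1.50712721e+00] [ 0.08651547  0.52312522 -0.60251919]
10012 ((544.0767822265625, -218.2910614013672), (80.460205078125, 90.25270080566406), 51.370662689208984)
cheek 1 349 -0.07833136337499821 -0.045031468840052886 0.018095954520850124 0.02426360783079962 0.020898649712908193 [-0.00135833  0.02081412]
cheek -1 357 -0.0782761670026402 -0.0450753860362193 -0.025840933153715627 -0.019724007350934443 -0.02254575546551351 [-0.00589533 -0.02291552]
```

View pics/w1.png

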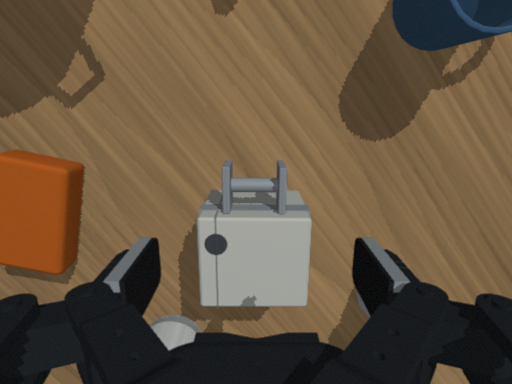

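The wrist view shows the lug at (255,185), centred between the fingers and square to the jaws, so I descend and grasp.

>>> {"op": "carry_out", "data": {
  "motion": [
    [[0,-1,30,0.01,85],[0,0,30,0,85],[0,0,30,0,85],[0,0,24,0,85],[0,0,0,0,60]]
  ],
  "squeeze": 50
}}

```text
clock: 3.12
tcp_pos: [0.4996, -0.2652, 0.0311]
orientation: [-0.005, 0.333, 0.943, 0.001]
force: [-1.2, 0.5, -0.5]
width: 0.0748
```

>>> {"op": "carry_out", "data": {
  "motion": [
    [[0,0,0,0,40],[0,0,0,0,40],[0,0,0,0,40],[0,0,0,0,40],[0,0,0,0,40]]
  ]
}}

```text
clock: 3.53
tcp_pos: [0.5053, -0.2692, 0.0384]
orientation: [0.001, 0.333, 0.943, -0.001]
force: [-0.8, -1.0, 3.3]
width: 0.0482
```

Run:
```python
from h import *
o,p=now();print(o["clock"],p,o["force"],o["width"],o["moment"])
```

```text
3.5333 [np.float64(505.25379981041885), np.float64(-269.1717370948004), np.float64(38.380918230179994), np.float64(2.4627967766183616)] [-0.84779754 -0.97943682  3.29096778] 0.048195666252252925 [-0.0587204   0.41471568  0.05839538]
```

Run:
```python
from h import *
g=64
def tool(cx,cy,th,n):
    t=np.radians(th);return (cx-g*np.cos(t),cy-g*np.sin(t),36,t+np.pi/2,n)
plan([504.7,-267.5,36,2.463],[tool(550,-205,54,2),tool(584,-125,88,8),tool(584,-20,92.6,7),tool(570,20,92.6,3),tool(497,70,92.6,7)],40)
```

```text
[[[0,7,0,-0.025,40],[1,6,0,-0.025,40],[-2,12,0,-0.074,40],[-3,12,0,-0.074,40],[-4,11,0,-0.075,40]]]
[[[-5,12,0,-0.074,40],[-5,10,0,-0.074,40],[-6,11,0,-0.074,40],[-7,10,0,-0.074,40],[-8,9,0,-0.075,40]]]
[[[0,15,0,-0.011,40],[-1,15,0,-0.012,40],[0,15,0,-0.011,40],[-1,15,0,-0.012,40],[-1,15,0,-0.011,40]]]
[[[-1,15,0,-0.012,40],[-1,15,0,-0.011,40],[4,14,0,0.0,40],[4,13,0,0.0,40],[4,14,0,0.0,40]]]
[[[10,8,0,0.0,40],[10,7,0,0.0,40],[10,8,0,0.0,40],[10,7,0,0.0,40],[10,8,0,0.0,40]]]
[[[11,7,0,0.0,40],[10,8,0,0.0,40]]]
end [499.534, 6.144, 36.0, 3.187]
```

>>> {"op": "carry_out", "data": {
  "motion": [
    [[0,7,0,-0.025,40],[1,6,0,-0.025,40],[-2,12,0,-0.074,40],[-3,12,0,-0.074,40],[-4,11,0,-0.075,40]]
  ]
}}

```text
clock: 3.95
tcp_pos: [0.5399, -0.2351, 0.0387]
orientation: [0.002, 0.2, 0.98, -0.003]
force: [-0.6, -5.1, 1.3]
width: 0.0485
```

>>> {"op": "carry_out", "data": {
  "motion": [
    [[-5,12,0,-0.074,40],[-5,10,0,-0.074,40],[-6,11,0,-0.074,40],[-7,10,0,-0.074,40],[-8,9,0,-0.075,40]]
  ]
}}

```text
clock: 4.37
tcp_pos: [0.583, -0.192, 0.0385]
orientation: [0.001, 0.016, 1.0, -0.003]
force: [-1.5, -6.1, 1.9]
width: 0.0486
```

```bash
cat >> h.py <<'E'
def mould(lo=.072,hi=.09,c=None,r=.1):
    from bench import bot
    d=bot.read_camera("top");P=cloud(d);Z=P[...,2];k=d["color"].astype(int)
    m=(Z>lo)&(Z<hi)&(np.hypot(P[...,0]-c[0],P[...,1]-c[1])<r)&(k.min(-1)>110)&(k.max(-1)-k.min(-1)<40)
    m=cv2.morphologyEx(m.astype(np.uint8),cv2.MORPH_OPEN,np.ones((7,7)))>0
    print("mould px",m.sum(),cv2.minAreaRect((P[m][:,:2]*1000).astype(np.float32)),"z",np.median(Z[m]))
    return d,P
E
python3 - <<'E'
from h import *
o,p=now();print(o["clock"],p,o["force"],o["width"],o["moment"])
d,P=mould(c=(.584,-.125))
cv2.imwrite("pics/t2.png",d["color"][90:300,130:410,::-1])
E
```

```text
4.3667 [np.float64(582.9845091712136), np.float64(-192.03000572565395), np.float64(38.45317460798058), np.float64(3.1097103917802467)] [-1.49311025 -6.08751569  1.8597212 ] 0.0485904848780042 [-1.18218937  0.39684387  0.02270906]
mould px 694 ((583.0027465820312, -122.89753723144531), (89.14350891113281, 70.86714172363281), 0.20934967696666718) z 0.08081965186872031
```

View pics/t2.png

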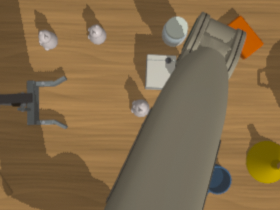

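The mould follows squarely (pixel (160,72) in the crop) and clear of the cat at (139,107), so I continue along the path.

>>> {"op": "carry_out", "data": {
  "motion": [
    [[0,15,0,-0.011,40],[-1,15,0,-0.012,40],[0,15,0,-0.011,40],[-1,15,0,-0.012,40],[-1,15,0,-0.011,40]]
  ]
}}

```text
clock: 4.83
tcp_pos: [0.5869, -0.1168, 0.0384]
orientation: [0.002, -0.01, 1.0, -0.003]
force: [1.1, -5.1, 2.9]
width: 0.0485
```

>>> {"op": "carry_out", "data": {
  "motion": [
    [[-1,15,0,-0.012,40],[-1,15,0,-0.011,40],[4,14,0,0.0,40],[4,13,0,0.0,40],[4,14,0,0.0,40]]
  ]
}}

```text
clock: 5.25
tcp_pos: [0.5754, -0.0462, 0.0387]
orientation: [0.003, -0.021, 1.0, -0.003]
force: [2.3, -6.7, 1.4]
width: 0.0486
```

>>> {"op": "carry_out", "data": {
  "motion": [
    [[10,8,0,0.0,40],[10,7,0,0.0,40],[10,8,0,0.0,40],[10,7,0,0.0,40],[10,8,0,0.0,40]]
  ]
}}

```text
clock: 5.67
tcp_pos: [0.5241, -0.0095, 0.0386]
orientation: [0.004, -0.021, 1.0, -0.001]
force: [3.8, -2.9, 1.2]
width: 0.048
```

>>> {"op": "carry_out", "data": {
  "motion": [
    [[11,7,0,0.0,40],[10,8,0,0.0,40],[0,0,0,0,40]]
  ]
}}

```text
clock: 5.92
tcp_pos: [0.4997, 0.0064, 0.0383]
orientation: [0.002, -0.022, 1.0, 0.0]
force: [0.7, 0.6, 6.0]
width: 0.0484
```

Run:
```python
from h import *
from bench import bot
o,p=now();print(o["clock"],p,o["force"],o["width"],o["moment"])
d,P=mould(c=(.497,.07)); Z=P[...,2]; k=d["color"].astype(int)
# stand features re-measured
for lo,hi in((.02,.045),(.045,.07)):
    m=(Z>lo)&(Z<hi)&(P[...,1]>.125)&(P[...,1]<.26)&(abs(P[...,0]-.49)<.085)&(k.max(-1)-k.min(-1)<30);q=P[m];print(lo,m.sum(),cv2.minAreaRect((q[:,:2]*1000).astype(np.float32)))
s=bot.read_camera("scene");np.savez("scene2.npz",**s)
im=cv2.resize(d["color"][90:290,90:330],None,fx=2,fy=2);im2=cv2.resize(s["color"][150:330,200:420],None,fx=1.7,fy=1.7)
H=max(im.shape[0],im2.shape[0]);f=lambda a:cv2.copyMakeBorder(a,0,H-a.shape[0],0,0,0)
cv2.imwrite("pics/t3.png",cv2.resize(np.hstack([f(im),f(im2)])[:,:,::-1],None,fx=.9,fy=.9))
```

```text
5.9167 [np.float64(499.65540462901095), np.float64(6.37091002921843), np.float64(38.31726344102752), np.float64(-3.0970506131499627)] [0.72683954 0.64299446 5.98263805] 0.048388229650216406 [ 0.12824471  0.22340207 -0.14283465]
mould px 0 ((0.0, 0.0), (0.0, 0.0), 0.0) z nan
0.02 321 ((498.3260803222656, 185.7440948486328), (82.40843963623047, 139.86264038085938), 88.8674545288086)
0.045 296 ((488.9848327636719, 231.23362731933594), (120.87578582763672, 20.170970916748047), 3.206324338912964)
  return _methods._mean(a, axis=axis, dtype=dtype,
  ret = ret.dtype.type(ret / rcount)
```

View pics/t3.png

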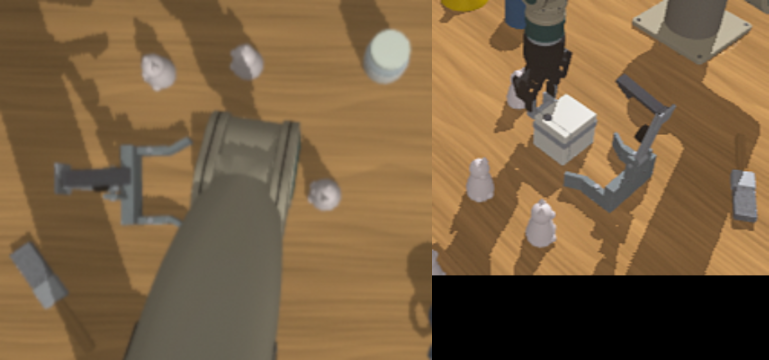

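The mould stands square at the mouth of the stand, and the cats are untouched. Next I check wrist-housing clearance to the open clamp.

Run:
```python
from h import *
from bench import bot
d=bot.read_camera("top");P=cloud(d);Z=P[...,2]
m=(Z>.13)&(P[...,0]>.40)&(P[...,0]<.6)
print("housing near stand x 440..540: by height, max y")
for a in np.arange(.13,.6,.03):
    k=m&(Z>a)&(Z<=a+.03);k1=k&(P[...,1]<.12);k2=k&(P[...,1]>.15)&(abs(P[...,0]-.49)<.06)
    f=lambda k:(k.sum(),P[k].min(0).round(3),P[k].max(0).round(3)) if k.any() else None
    print(round(a,2),"arm",f(k1),"clamp",f(k2))
d=dict(np.load("scene2.npz"));P=cloud(d);Z=P[...,2]
for a in np.arange(.02,.55,.03):
    k=(Z>a)&(Z<=a+.03)&(abs(P[...,0]-.49)<.10);k1=k&(P[...,1]<.135)&(P[...,1]>-.1)&(abs(P[...,0]-.49)<.07);k2=k&(P[...,1]>.16)&(P[...,1]<.33)&(abs(P[...,0]-.49)<.03)
    print("scene",round(a,2),"arm ymax",P[k1][:,1].max().round(3) if k1.any() else None,"clamp y",(P[k2][:,1].min().round(3),P[k2][:,1].max().round(3)) if k2.any() else None)
```

```text
housing near stand x 440..540: by height, max y
0.13 arm (np.int64(300), array([ 0.4  , -0.696,  0.13 ]), array([ 0.526, -0.528,  0.16 ])) clamp (np.int64(4), array([0.475, 0.232, 0.152]), array([0.48 , 0.233, 0.158]))
0.16 arm (np.int64(420), array([ 0.4  , -0.676,  0.16 ]), array([ 0.526, -0.494,  0.19 ])) clamp (np.int64(34), array([0.474, 0.234, 0.162]), array([0.479, 0.26 , 0.19 ]))
0.19 arm (np.int64(244), array([ 0.401, -0.658,  0.19 ]), array([ 0.527, -0.527,  0.205])) clamp (np.int64(20), array([0.467, 0.253, 0.196]), array([0.507, 0.271, 0.22 ]))
0.22 arm None clamp (np.int64(450), array([0.468, 0.178, 0.221]), array([0.506, 0.277, 0.25 ]))
0.25 arm None clamp (np.int64(17), array([0.481, 0.178, 0.25 ]), array([0.499, 0.197, 0.253]))
0.28 arm None clamp None
0.31 arm None clamp None
0.34 arm (np.int64(3), array([ 0.455, -0.03 ,  0.353]), array([ 0.459, -0.029,  0.366])) clamp None
0.37 arm None clamp None
0.4 arm (np.int64(1), array([ 0.485, -0.037,  0.425]), array([ 0.485, -0.037,  0.425])) clamp None
0.43 arm (np.int64(24), array([ 0.445, -0.04 ,  0.431]), array([0.543, 0
[... 795 characters left out ...]
, np.float64(0.253))
scene 0.14 arm ymax 0.027 clamp y (np.float64(0.234), np.float64(0.259))
scene 0.17 arm ymax 0.045 clamp y (np.float64(0.235), np.float64(0.265))
scene 0.2 arm ymax 0.045 clamp y (np.float64(0.206), np.float64(0.275))
scene 0.23 arm ymax 0.043 clamp y (np.float64(0.177), np.float64(0.278))
scene 0.26 arm ymax 0.044 clamp y None
scene 0.29 arm ymax 0.043 clamp y None
scene 0.32 arm ymax 0.051 clamp y None
scene 0.35 arm ymax 0.053 clamp y None
scene 0.38 arm ymax 0.049 clamp y None
scene 0.41 arm ymax 0.055 clamp y None
scene 0.44 arm ymax 0.055 clamp y None
scene 0.47 arm ymax 0.057 clamp y None
scene 0.5 arm ymax 0.062 clamp y None
scene 0.53 arm ymax 0.063 clamp y None
```

Clearance to the latch is about 20 mm at home, so I slide the mould in.

>>> {"op": "carry_out", "data": {
  "motion": [
    [[0,13,0,0,40],[0,13,0,0,40],[0,12,0,0,40],[0,10,0,0,40],[0,8,0,0,40]]
  ]
}}

```text
clock: 6.48
tcp_pos: [0.4983, 0.0588, 0.0384]
orientation: [0.002, -0.022, 1.0, -0.004]
force: [0.7, -10.4, 7.3]
width: 0.0481
```

>>> {"op": "carry_out", "data": {
  "motion": [
    [[0,8,0,0,40],[0,8,0,0,40],[0,8,0,0,40],[0,8,0,0,40],[0,8,0,0,40]]
  ]
}}

```text
clock: 6.9
tcp_pos: [0.4965, 0.0983, 0.0383]
orientation: [0.002, -0.021, 1.0, -0.004]
force: [0.2, -10.3, 6.7]
width: 0.0486
```

>>> {"op": "carry_out", "data": {
  "motion": [
    [[0,5,0,0,40],[0,4,0,0,40],[0,3,0,0,40],[0,2,0,0,40],[0,0,0,0,40]]
  ]
}}

```text
clock: 7.32
tcp_pos: [0.4958, 0.1125, 0.0384]
orientation: [0.002, -0.021, 1.0, -0.004]
force: [0.8, -7.9, 8.1]
width: 0.0482
```

>>> {"op": "carry_out", "data": {
  "motion": [
    [[0,2,0,0,40],[0,2,0,0,40],[0,2,0,0,40],[0,0,0,0,40]]
  ]
}}

```text
clock: 7.65
tcp_pos: [0.4955, 0.1176, 0.0383]
orientation: [0.001, -0.021, 1.0, -0.005]
force: [0.3, -11.6, 8.5]
width: 0.0487
```

>>> {"op": "carry_out", "data": {
  "motion": [
    [[0,2,0,0,40],[0,2,0,0,40],[0,0,0,0,40]]
  ]
}}

```text
clock: 7.9
tcp_pos: [0.4955, 0.1174, 0.0384]
orientation: [0.002, -0.021, 1.0, -0.01]
force: [0.5, -22.3, 8.6]
width: 0.0483
```

Run:
```python
from h import *
o,p=now();print(o["clock"],p,o["force"],o["width"],o["moment"])
d,P=mould(c=(.49,.18))
```

```text
7.9 [np.float64(495.5376932155369), np.float64(117.35067735517656), np.float64(38.35186924556832), np.float64(-3.1004872312797542)] [  0.53169481 -22.33451204   8.57276792] 0.04828973290593943 [-4.45819908 -0.07626428  0.23930399]
mould px 0 ((0.0, 0.0), (0.0, 0.0), 0.0) z nan
  return _methods._mean(a, axis=axis, dtype=dtype,
  ret = ret.dtype.type(ret / rcount)
```

The mould is against the stop: the force rose to 22 N with no travel. I relax the push, release and rise.

>>> {"op": "carry_out", "data": {
  "motion": [
    [[0,-5,0,0,40],[0,0,0,0,85],[0,0,0,0,85],[0,0,0,0,85],[0,0,0,0,85]]
  ]
}}

```text
clock: 8.37
tcp_pos: [0.4931, 0.1208, 0.0362]
orientation: [-0.001, -0.023, 1.0, 0.0]
force: [-0.7, 0.1, 0.2]
width: 0.0853
```

>>> {"op": "carry_out", "data": {
  "motion": [
    [[0,-3,-15,0,85],[0,0,-30,0,85],[0,0,-30,0,85],[0,0,-30,0,85],[0,0,-30,0,85]]
  ]
}}

```text
clock: 8.78
tcp_pos: [0.4932, 0.1179, 0.1724]
orientation: [-0.001, -0.023, 1.0, 0.0]
force: [0.9, -0.5, 0.4]
width: 0.0853
```

Run:
```python
from h import *
o,p,d,P=wrist("w4");print(o["clock"],p,o["force"],o["width"])
Z=P[...,2];m=(Z>.076)&(Z<.09)&(abs(P[...,0]-.49)<.09)&(abs(P[...,1]-.17)<.06);q=P[m];print(m.sum(),cv2.minAreaRect((q[:,:2]*1000).astype(np.float32)))
```

```text
8.7833 [np.float64(493.16562927723135), np.float64(117.89421589274598), np.float64(172.44171317465398), np.float64(-3.0955562153041027)] [ 0.93793991 -0.51001365  0.35575432] 0.0852905393427453
8532 ((491.562744140625, 186.1857147216797), (89.88749694824219, 89.6342544555664), 2.967594861984253)
```

View pics/w4.png

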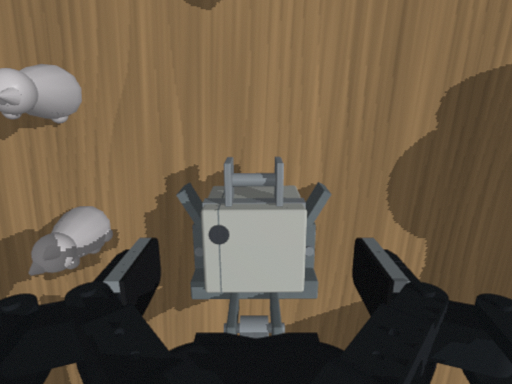

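The mould sits square against the stop with the lug outward: mould edge at row 292, hinge at (254,328). Now I go over and behind the clamp arm with closed fingers.

>>> {"op": "carry_out", "data": {
  "motion": [
    [[0,0,-30,0,60],[0,0,-30,0,30],[0,0,-30,0,0],[0,0,-30,0,0],[0,0,0,0,0]]
  ]
}}

```text
clock: 9.25
tcp_pos: [0.4974, 0.1184, 0.298]
orientation: [0.005, -0.023, 1.0, 0.001]
force: [0.3, 0.1, 0.8]
width: 0.0248
```

>>> {"op": "carry_out", "data": {
  "motion": [
    [[0,25,0,0,0],[0,30,0,0,0],[0,30,0,0,0],[0,30,0,0,0],[0,30,0,0,0]]
  ]
}}

```text
clock: 9.67
tcp_pos: [0.4867, 0.2639, 0.2906]
orientation: [-0.001, -0.023, 1.0, -0.0]
force: [1.0, -0.2, 0.3]
width: -0.0001
```

>>> {"op": "carry_out", "data": {
  "motion": [
    [[0,30,0,0,0],[0,25,0,0,0],[0,0,0,0,0]]
  ]
}}

```text
clock: 9.92
tcp_pos: [0.484, 0.3214, 0.2901]
orientation: [-0.001, -0.025, 1.0, 0.001]
force: [0.8, -0.0, -0.0]
width: 0.0002
```

Run:
```python
from h import *
o,p,d,P=wrist("w5");print(o["clock"],p,o["force"],o["width"])
q=P[(P[...,2]>.2)&(P[...,2]<.26)&(abs(P[...,0]-.487)<.03)&(P[...,1]>.15)&(P[...,1]<.3)];print(len(q),q.min(0),q.max(0))
k=q[(q[:,1]>.25)];print(k.min(0),k.max(0))
from bench import bot
s=bot.read_camera("scene");cv2.imwrite("pics/s5.png",cv2.resize(s["color"][130:300,230:430],None,fx=3,fy=3)[:,:,::-1])
```

```text
9.9167 [np.float64(484.0013829322431), np.float64(321.40327042554117), np.float64(290.1152662772607), np.float64(-3.091451626349834)] [ 0.84218611 -0.02849344 -0.01772393] 0.00020174914688650058
5170 [0.46778763 0.20050872 0.20948386] [0.50768616 0.27800992 0.24616566]
[0.46778763 0.25002349 0.20948386] [0.50768616 0.27800992 0.24140699]
```

View pics/s5.png

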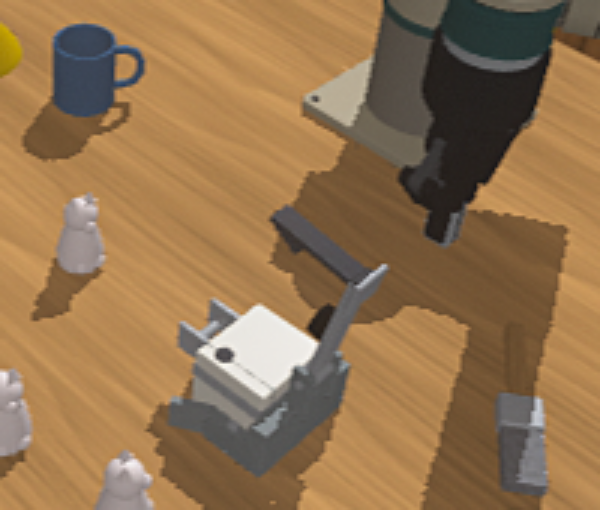

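Scene view: the arm leans back at about 1.77 rad with its plate end near (375,275), and the closed fingers are behind it. Now I swing the arm over along its arc.

>>> {"op": "carry_out", "data": {
  "motion": [
    [[0,0,26,0,0],[0,0,26,0,0],[0,0,26,0,0],[0,-16,0,0,0],[0,-16,0,0,0]]
  ]
}}

```text
clock: 10.43
tcp_pos: [0.4842, 0.2835, 0.2105]
orientation: [-0.003, -0.023, 1.0, -0.001]
force: [-0.9, 1.9, 2.3]
width: -0.0004
```

>>> {"op": "carry_out", "data": {
  "motion": [
    [[0,-14,-5,0,0],[0,-14,-5,0,0],[0,-12,-1,0,0],[0,-11,0,0,0],[0,-11,0,0,0]]
  ]
}}

```text
clock: 10.85
tcp_pos: [0.4899, 0.222, 0.2255]
orientation: [0.001, -0.022, 1.0, 0.0]
force: [0.2, -0.4, -0.6]
width: -0.0002
```

```bash
cat >> h.py <<'E'
def profile():
    from bench import bot
    d=bot.read_camera("scene");P=cloud(d);a=np.radians(92.8);ex=np.array([np.cos(a),np.sin(a)]);r=P[...,:2]-[.4915,.1815]
    X=r@ex*1000;Y=r@np.array([-ex[1],ex[0]])*1000;Z=P[...,2]*1000;k=d["color"].astype(int)
    m=(abs(Y)<24)&(Z>84)&(Z<260)&(X>-130)&(X<110)
    return d,X,Y,Z,m
E
python3 - <<'E'
from h import *
o,p=now();print(o["clock"],p,o["force"])
d,X,Y,Z,m=profile()
for z in range(90,260,12):
    k=m&(Z>=z)&(Z<z+12);print(z,k.sum(),np.percentile(X[k],[0,10,50,90,100]).round() if k.any() else "")
cv2.imwrite("pics/s6.png",cv2.resize(d["color"][130:300,230:430],None,fx=3,fy=3)[:,:,::-1])
E
```

```text
10.85 [np.float64(489.87092755551845), np.float64(221.95888973460382), np.float64(225.48997963419814), np.float64(-3.0968876330985506)] [ 0.24613562 -0.37249746 -0.6438083 ]
90 27 [48. 51. 68. 70. 71.]
102 58 [48. 55. 66. 70. 71.]
114 39 [49. 56. 63. 65. 72.]
126 29 [55. 57. 64. 65. 65.]
138 25 [55. 56. 63. 65. 65.]
150 35 [40. 45. 62. 65. 65.]
162 59 [39. 43. 54. 64. 65.]
174 36 [41. 43. 61. 65. 65.]
186 30 [54. 56. 63. 65. 65.]
198 16 [56. 56. 63. 65. 66.]
210 38 [-9.  2. 66. 68. 69.]
222 105 [-33. -18.  22.  68.  69.]
234 252 [-30. -19.  26.  67.  69.]
246 22 [31. 41. 49. 64. 67.]
258 6 [35. 41. 47. 50. 50.]
```

View pics/s6.png

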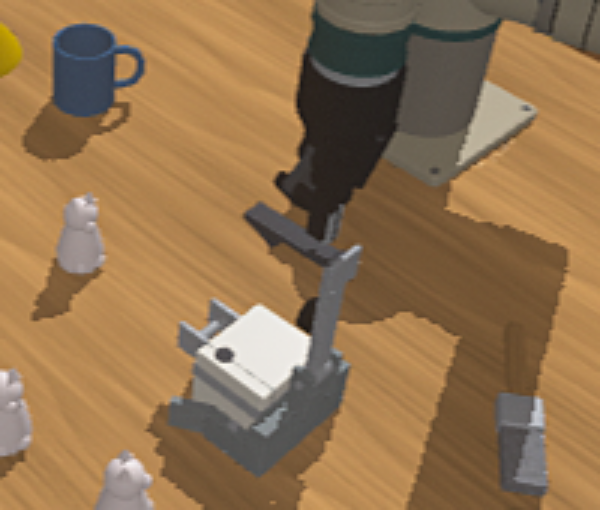

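The arm is upright, but the fingers appear at (320,230), beside or past the latch rather than behind the plate. I check where they are.

Run:
```python
from h import *
d,X,Y,Z,m=profile()
M=(X>-60)&(X<110)&(abs(Y)<80)&(Z>200)
for z in range(204,330,12):
    k=M&(Z>=z)&(Z<z+12)
    for y in range(-60,60,10):
        q=k&(Y>=y)&(Y<y+10)
        if q.sum()>3: print(z,"Y",y,q.sum(),"X",X[q].min().round(),X[q].max().round(),end=" | ")
    print()
o,p,d,P=wrist("w6"); cv2.imwrite("pics/w6.png",d["color"][:,:,::-1])
```

```text
204 Y -20 6 X 54.0 68.0 | 
216 Y -30 6 X 63.0 68.0 | 216 Y -20 34 X -21.0 69.0 | 216 Y -10 16 X -4.0 69.0 | 216 Y 0 5 X 67.0 68.0 | 216 Y 10 7 X 66.0 68.0 | 
228 Y -30 5 X 63.0 68.0 | 228 Y -20 88 X -29.0 68.0 | 228 Y -10 105 X -30.0 68.0 | 228 Y 0 81 X -31.0 68.0 | 228 Y 10 4 X 66.0 68.0 | 
240 Y -20 11 X 63.0 69.0 | 240 Y -10 14 X 33.0 69.0 | 240 Y 0 10 X 58.0 68.0 | 240 Y 10 8 X 63.0 67.0 | 
252 Y -20 16 X 31.0 46.0 | 252 Y -10 13 X 44.0 50.0 | 
264 Y -20 21 X 32.0 48.0 | 264 Y -10 16 X 44.0 50.0 | 264 Y 0 5 X 48.0 50.0 | 
276 Y -20 7 X 38.0 46.0 | 276 Y -10 10 X 45.0 50.0 | 276 Y 0 5 X 47.0 50.0 | 
288 Y -40 5 X 29.0 48.0 | 288 Y -30 6 X 49.0 52.0 | 288 Y -20 12 X 35.0 51.0 | 288 Y -10 11 X 30.0 53.0 | 288 Y 0 11 X 33.0 51.0 | 288 Y 10 4 X 48.0 50.0 | 288 Y 20 4 X 50.0 52.0 | 
300 Y -50 5 X 33.0 50.0 | 300 Y -40 10 X 49.0 51.0 | 300 Y -20 20 X 31.0 51.0 | 300 Y -10 5 X 31.0 51.0 | 300 Y 0 8 X 50.0 53.0 | 300 Y 20 9 X 49.0 52.0 | 300 Y 30 8 X 48.0 51.0 | 
312 Y -50 12 X 32.0 51.0 | 312 Y -40 4 X 49.0 51.0 | 312 Y -20 33 X 31.0 57.0 | 312 Y 0 13 X 48.0 56.0 | 312 Y 10 5 X 54.0 57.0 | 312 Y 30 12 X 46.0 51.0 | 312 Y 40 7 X 48.0 51.0 | 
324 Y -60 12 X 32.0 52.0 | 324 Y -50 10 X 26.0 51.0 | 324 Y -30 14 X 37.0 57.0 | 324 Y -20 16 X 49.0 56.0 | 324 Y -10 5 X 54.0 56.0 | 324 Y 0 12 X 48.0 57.0 | 324 Y 10 7 X 55.0 56.0 | 324 Y 40 14 X 46.0 51.0 | 324 Y 50 6 X 50.0 52.0 |
```

View pics/w6.png

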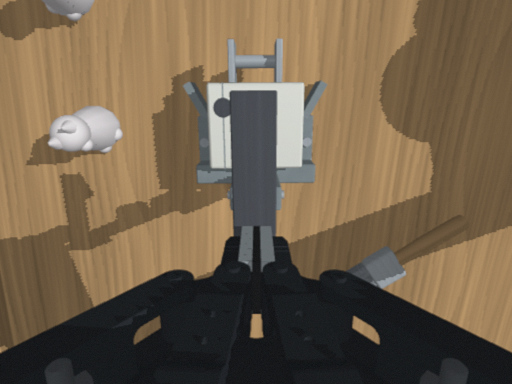

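Run:
```python
from h import *
from bench import bot
o,p,d,P=wrist("w7");print(p)
a=np.radians(92.8);ex=np.array([np.cos(a),np.sin(a)]);r=P[...,:2]-[.4915,.1815];X=r@ex*1000;Y=r@np.array([-ex[1],ex[0]])*1000;Z=P[...,2]*1000
for v in (100,180,215,222,230,240,250,260,270):
    print(v,[(u,int(X[v,u]),int(Y[v,u]),int(Z[v,u]),d["color"][v,u].tolist()) if np.isfinite(Z[v,u]) else (u,None) for u in(230,248,256,266,282)])
```

```text
[np.float64(489.4131739574264), np.float64(222.45976787880005), np.float64(224.7916543360012), np.float64(-3.097801807437238)]
100 [(230, -24, -11, 234, [55, 58, 62]), (248, -24, -3, 233, [75, 79, 84]), (256, -24, 0, 233, [74, 78, 84]), (266, -24, 5, 234, [73, 78, 81]), (282, -22, 24, 78, [212, 215, 208])]
180 [(230, 58, -27, 59, [82, 89, 92]), (248, 13, -3, 233, [73, 76, 82]), (256, 13, 0, 233, [74, 78, 83]), (266, 13, 5, 234, [72, 75, 81]), (282, 58, 26, 59, [119, 131, 136])]
215 [(230, 119, -33, -1, [173, 140, 99]), (248, 31, -3, 234, [74, 77, 83]), (256, 31, 0, 234, [73, 76, 81]), (266, 31, 5, 233, [74, 76, 82]), (282, 120, 32, -1, [167, 136, 95])]
222 [(230, 129, -33, 0, [177, 143, 102]), (248, 35, -3, 233, [74, 77, 83]), (256, 35, 0, 232, [74, 77, 82]), (266, 35, 5, 233, [72, 75, 81]), (282, 129, 32, 0, [168, 135, 95])]
230 [(230, 140, -34, 0, [177, 144, 100]), (248, 30, -3, 255, [105, 112, 114]), (256, 30, 0, 256, [24, 26, 28]), (266, 30, 4, 255, [103, 110, 112]), (282, 140, 32, 0, [171, 138, 96])]
240 [(230, 34, -11, 257, [23, 23, 26]), (248, 30, -3, 265, [106, 111, 113]), (256, 30, 0, 266, [26, 27, 28]), (266, 30, 4, 265, [105, 112, 114]), (282, 34, 11, 257, [28, 30, 35])]
250 [(230, 34, -10, 265, [25, 28, 30]), (248, 30, -2, 274, [104, 111, 113]), (256, 30, 0, 273, [23, 23, 27]), (266, 30, 4, 275, [105, 112, 115]), (282, 34, 10, 266, [34, 36, 40])]
260 [(230, 34, -9, 274, [20, 23, 25]), (248, 30, -2, 281, [105, 111, 114]), (256, 30, 0, 282, [20, 22, 22]), (266, 30, 3, 281, [84, 89, 92]), (282, 34, 10, 275, [28, 31, 32])]
270 [(230, 28, -8, 292, [32, 35, 39]), (248, 28, -2, 292, [27, 30, 32]), (256, 34, 0, 283, [26, 25, 27]), (266, 28, 3, 292, [27, 30, 32]), (282, 28, 8, 293, [38, 43, 45])]
```

The depth shows the real fingertip sits about 25 mm higher than the reported TCP when shut, so it slid over the arm's end. I go back behind the arm and come in lower.

>>> {"op": "carry_out", "data": {
  "motion": [
    [[0,0,-14,0,0],[0,28,0,0,0],[0,28,0,0,0],[0,8,0,0,0],[0,0,0,0,0]]
  ]
}}

```text
clock: 11.47
tcp_pos: [0.4861, 0.2893, 0.2383]
orientation: [-0.0, -0.024, 1.0, 0.0]
force: [0.0, 0.1, 0.1]
width: -0.0
```

>>> {"op": "carry_out", "data": {
  "motion": [
    [[0,0,25,0,0],[0,0,25,0,0],[0,0,0,0,0],[0,0,0,0,0]]
  ]
}}

```text
clock: 11.8
tcp_pos: [0.4847, 0.2861, 0.1871]
orientation: [-0.002, -0.023, 1.0, -0.001]
force: [0.5, 1.0, -0.6]
width: 0.0001
```

```bash
cat >> h.py <<'E'
def look():
    o,p=now();a=np.radians(92.8);ex=np.array([np.cos(a),np.sin(a)]);r=np.array(p[:2])-[491.5,181.5]
    print("t",o["clock"],"tcp stand x %.1f y %.1f z %.1f"%(r@ex,r@[-ex[1],ex[0]],p[2]),"F",o["force"].round(1),"w",round(float(o["width"]),4))
    d,X,Y,Z,m=profile()
    for z in range(78,330,12):
        k=m&(Z>=z)&(Z<z+12) if z<258 else (abs(Y)<24)&(Z>=z)&(Z<z+12)&(X>-130)&(X<130)
        if k.sum()>2: print(z,k.sum(),np.percentile(X[k],[0,10,50,90,100]).round())
    return d
E
python3 -c "
from h import *
d=look();o,p,d,P=wrist('w8')
T=P[...,2]
a=np.radians(92.8);r=P[...,:2]-[.4915,.1815];X=r@[np.cos(a),np.sin(a)]*1000
for v in range(200,270,8): print(v,[(int(X[v,u]),int(T[v,u]*1000)) if T[v,u]==T[v,u] else None for u in(240,248,256)])
"
```

```text
t 11.8 tcp stand x 104.8 y 1.7 z 187.1 F [ 0.5  1.  -0.6] w 0.0001
78 26 [-29. -10.  32.  70.  70.]
90 19 [48. 50. 69. 71. 72.]
102 60 [51. 57. 66. 70. 71.]
114 44 [50. 55. 64. 68. 71.]
126 24 [53. 56. 64. 64. 65.]
138 25 [57. 58. 63. 64. 65.]
150 39 [41. 46. 61. 65. 66.]
162 57 [40. 41. 53. 64. 65.]
174 33 [40. 44. 60. 64. 66.]
186 28 [54. 56. 64. 64. 65.]
198 17 [ 55.  57.  63.  65. 108.]
210 40 [ -4.   2.  67.  99. 110.]
222 121 [-32. -20.  31. 102. 110.]
234 232 [-31. -18.  23.  63. 110.]
246 3 [ 66.  72.  99. 100. 101.]
258 40 [ 97. 103. 115. 117. 118.]
270 43 [ 96. 101. 117. 121. 122.]
282 42 [110. 114. 120. 122. 122.]
294 35 [114. 115. 120. 124. 124.]
306 50 [114. 115. 120. 124. 125.]
318 9 [114. 115. 116. 120. 120.]
200 [(152, -1), (151, 0), (152, 0)]
208 [(161, 0), (161, 0), (162, -1)]
216 [(171, -1), (172, -2), (171, 0)]
224 [(181, 0), (180, 0), (181, 0)]
232 [(191, -1), (94, 221), (94, 221)]
240 [(98, 220), (94, 229), (94, 230)]
248 [(95, 236), (94, 237), (94, 236)]
256 [(94, 244), (95, 242), (94, 244)]
264 [(92, 254), (96, 247), (95, 247)]
```

>>> {"op": "carry_out", "data": {
  "motion": [
    [[0,-15,-2,0,0],[0,-15,-2,0,0],[0,-14,-2,0,0],[0,-13,-2,0,0]]
  ]
}}

```text
clock: 12.23
tcp_pos: [0.4899, 0.2299, 0.1983]
orientation: [0.001, -0.023, 1.0, 0.001]
force: [0.2, 1.8, -1.3]
width: -0.0001
```

>>> {"op": "carry_out", "data": {
  "motion": [
    [[0,-12,4,0,0],[0,-12,4,0,0],[0,-10,4,0,0],[0,0,0,0,0]]
  ]
}}

```text
clock: 12.57
tcp_pos: [0.4897, 0.194, 0.1834]
orientation: [-0.001, -0.022, 1.0, -0.001]
force: [-0.4, 0.4, 0.2]
width: -0.0003
```

```bash
python3 -c "
from h import *
d=look()
cv2.imwrite('pics/s9.png',cv2.resize(d['color'][130:300,230:430],None,fx=3,fy=3)[:,:,::-1])"
```

```text
t 12.5667 tcp stand x 12.5 y 1.2 z 183.4 F [-0.4  0.4  0.2] w -0.0003
78 25 [-37. -32.  35.  70.  71.]
90 21 [49. 54. 68. 71. 71.]
102 85 [45. 54. 62. 69. 71.]
114 74 [41. 48. 54. 66. 71.]
126 49 [13. 34. 43. 47. 51.]
138 62 [ 5. 13. 35. 40. 42.]
150 68 [-85.   9.  27.  33.  35.]
162 99 [-88. -82.  10.  23.  26.]
174 82 [-76. -71.   8.  16.  20.]
186 71 [-58. -54. -39.   8.  12.]
198 61 [-39. -34.  -1.   5.  18.]
210 67 [-9. -8. -2. 22. 24.]
222 56 [-15. -12.  13.  23.  24.]
234 22 [17. 18. 23. 23. 24.]
246 39 [ 1.  7. 23. 25. 27.]
258 36 [ 3.  8. 22. 25. 27.]
270 49 [ 4. 11. 25. 29. 30.]
282 41 [21. 23. 28. 29. 30.]
294 44 [22. 22. 29. 31. 33.]
306 43 [21. 23. 27. 31. 32.]
318 5 [22. 22. 23. 23. 24.]
```

View pics/s9.png

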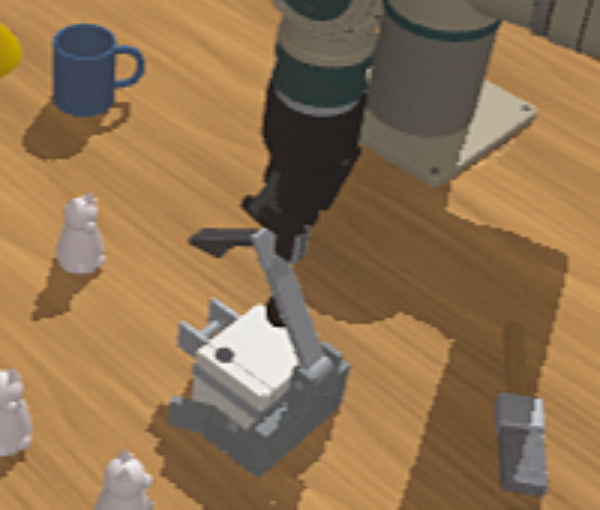

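The arm follows at about 1.0 rad, with the fingers behind the plate at (285,240). I continue.

>>> {"op": "carry_out", "data": {
  "motion": [
    [[0,-14,11,0,0],[0,-13,11,0,0],[0,-11,14,0,0],[0,-10,15,0,0],[0,0,0,0,0]]
  ]
}}

```text
clock: 13.03
tcp_pos: [0.4895, 0.1464, 0.1299]
orientation: [-0.004, -0.022, 1.0, -0.001]
force: [-0.8, 0.2, -0.8]
width: -0.0002
```

```bash
python3 -c "
from h import *
d=look()"
```

```text
t 13.0333 tcp stand x -35.0 y 3.7 z 129.9 F [-0.8  0.2 -0.8] w -0.0002
78 25 [-90. -86. -36.  70.  71.]
90 56 [-85. -81. -72.  69.  71.]
102 181 [-81.  -1.  52.  68.  71.]
114 162 [-78.  -4.  22.  57.  70.]
126 133 [-73. -32. -13.   4.  16.]
138 66 [-68. -48. -39. -27. -15.]
150 103 [-72. -69. -59. -37. -24.]
162 33 [-44. -40. -29. -24. -23.]
174 28 [-39. -33. -28. -25. -23.]
186 17 [-30. -27. -25. -24. -23.]
198 47 [-47. -41. -25. -23. -21.]
210 32 [-46. -45. -27. -20. -18.]
222 42 [-34. -26. -20. -17. -17.]
234 39 [-26. -26. -20. -18. -17.]
246 49 [-26. -25. -20. -16. -15.]
258 18 [-26. -25. -24. -19. -16.]
282 41 [-10.  -7.  -1.   2.   3.]
294 47 [-9. -6. -0.  2.  5.]
306 45 [-11.  -6.  -1.   2.   3.]
318 96 [-70. -36.  -4.   1.   4.]
```

>>> {"op": "carry_out", "data": {
  "motion": [
    [[-2,-8,10,0,0],[-1,-7,11,0,0],[0,-3,8,0,0],[0,-2,6,0,0],[0,0,0,0,0]]
  ]
}}

```text
clock: 13.5
tcp_pos: [0.496, 0.1281, 0.0974]
orientation: [-0.001, -0.023, 1.0, -0.0]
force: [-1.0, -1.1, 0.5]
width: -0.0003
```

```bash
python3 -c "
from h import *
d=look()" | head -9
```

```text
t 13.5 tcp stand x -53.6 y -1.9 z 97.4 F [-1.  -1.1  0.5] w -0.0003
78 31 [-76. -24.  13.  70.  71.]
90 69 [-76. -71.   9.  69.  71.]
102 363 [-70. -29.  21.  65.  71.]
114 136 [-84. -78. -50.  59.  69.]
126 30 [-60. -57. -47. -43. -42.]
138 29 [-60. -55. -47. -43. -42.]
150 16 [-50. -47. -44. -42. -42.]
162 42 [-63. -58. -43. -41. -40.]
```

>>> {"op": "carry_out", "data": {
  "motion": [
    [[0,-2,4,0,0],[0,-2,4,0,0],[0,0,4,0,0],[0,0,3,0,0],[0,0,0,0,0]]
  ]
}}

```text
clock: 13.97
tcp_pos: [0.4969, 0.124, 0.0862]
orientation: [0.0, -0.023, 1.0, -0.001]
force: [-6.3, -2.5, 18.6]
width: -0.0001
```

```bash
cat >> h.py <<'E'
def closed():
    o,p=now();print("t",o["clock"],"tcp z %.1f"%p[2],"F",o["force"].round(1))
    d,X,Y,Z,m=profile();k=m&(X>-40)&(X<40)&(Z>95)&(abs(Y)<11)
    c=np.polyfit(X[k],Z[k],1);print("arm top slope",c,k.sum(),"-> phi",-c[0],"plate z at -67:",np.polyval(c,-67))
    L=(X>-105)&(X<-50)&(abs(Y)<30)&(Z>15)&(Z<108)
    for z in range(15,108,8):
        q=L&(Z>=z)&(Z<z+8)
        for s,n in((abs(Y)<13,"mid"),):
            w=q&s
            if w.sum()>2: print(n,z,w.sum(),"X",np.percentile(X[w],[0,50,100]).round(),"Y",np.percentile(Y[w],[0,50,100]).round())
    return d
E
python3 -c "
from h import *
closed()"
```

```text
t 13.9667 tcp z 86.2 F [-6.3 -2.5 18.6]
arm top slope [ -0.88623495 125.59898895] 203 -> phi 0.886234954293867 plate z at -67: 184.97673089190405
mid 55 30 X [-75. -61. -55.] Y [-13.   1.  11.]
mid 63 15 X [-75. -63. -54.] Y [-12.  -5.   9.]
mid 71 11 X [-77. -70. -69.] Y [-11.  -7.   2.]
mid 79 3 X [-70. -69. -68.] Y [-12. -10.  -8.]
mid 87 3 X [-72. -69. -54.] Y [-13. -13. -12.]
mid 103 10 X [-85. -71. -50.] Y [-12.  -7.  12.]
```

>>> {"op": "carry_out", "data": {
  "motion": [
    [[0,0,3,0,0],[0,0,2,0,0],[0,0,0,0,0],[0,0,0,0,0]]
  ]
}}

```text
clock: 14.35
tcp_pos: [0.4971, 0.124, 0.0859]
orientation: [0.001, -0.023, 1.0, -0.001]
force: [-16.6, -4.5, 46.1]
width: 0.0002
```

```bash
sed -i 's/(Z>95)&(abs(Y)<11)/(Z>98)\&(Z<122)\&(X>-20)\&(abs(Y)<11)/' h.py; python3 -c "
from h import *
closed()"
```

```text
t 14.35 tcp z 85.9 F [-16.6  -4.5  46.1]
arm top slope [1.40433190e-02 1.05035358e+02] 127 -> phi -0.014043319002672238 plate z at -67: 104.09445527359284
mid 15 3 X [-74. -70. -69.] Y [-13. -13. -12.]
mid 55 32 X [-74. -60. -54.] Y [-12.   0.  12.]
mid 63 17 X [-73. -69. -59.] Y [-13.  -7.   7.]
mid 71 8 X [-75. -71. -68.] Y [-13.  -8.  -2.]
mid 79 4 X [-72. -71. -70.] Y [-12. -10.  -6.]
mid 103 11 X [-84. -64. -50.] Y [-11.  -7.  12.]
```

The arm is at a hard stop, level. I release upward and inspect.

>>> {"op": "carry_out", "data": {
  "motion": [
    [[0,0,-6,0,0],[0,0,-10,0,0],[0,0,-30,0,0],[0,0,-35,0,0],[0,0,-35,0,0]]
  ]
}}

```text
clock: 14.82
tcp_pos: [0.4954, 0.1243, 0.1946]
orientation: [-0.002, -0.023, 1.0, -0.0]
force: [0.0, -0.4, -0.0]
width: -0.0002
```

>>> {"op": "carry_out", "data": {
  "motion": [
    [[0,-30,-20,0,0],[0,-35,0,0,0],[0,-35,0,0,0],[0,0,0,0,0],[0,0,0,0,0]]
  ]
}}

```text
clock: 15.23
tcp_pos: [0.5011, 0.0233, 0.2142]
orientation: [-0.0, -0.021, 1.0, 0.0]
force: [-0.3, 0.2, 0.1]
width: -0.0001
```

Run:
```python
from h import *
d=closed()
o,p,w,P=wrist("w10")
a=np.radians(92.8);ex=np.array([np.cos(a),np.sin(a)]);r=P[...,:2]-[.4915,.1815];X=r@ex*1000;Y=r@[-ex[1],ex[0]]*1000;Z=P[...,2]*1000
for nm,k in dict(armtop=(abs(Y)<9)&(Z>98)&(Z<125)&(X>-45)&(X<40),plate=(abs(Y)<18)&(Z>98)&(Z<125)&(X<-53)&(X>-100),mtop=(Z>74)&(Z<90)&(abs(Y)<60)&(X>-50)&(X<50),lug=(Z>64)&(Z<78)&(abs(Y)<30)&(X<-45)&(X>-85),latchface=(abs(Y)<11)&(X<-64)&(X>-110)&(Z>5)&(Z<95)).items():
    print(nm,k.sum(),"X",np.percentile(X[k],[1,50,99]).round(1),"Y",np.percentile(Y[k],[1,50,99]).round(1),"Z",np.percentile(Z[k],[1,50,99]).round(1))
k=(abs(Y)<9)&(Z>98)&(Z<125)&(X>-45)&(X<40);print("phi",-np.polyfit(X[k],Z[k],1)[0])
k=(abs(Y)<11)&(X<-64)&(X>-110)&(Z>12)&(Z<92)
if k.sum()>20: print("latch dX/dZ",np.polyfit(Z[k],X[k],1))
s=cv2.resize(d["color"][180:270,270:370],None,fx=4,fy=4,interpolation=cv2.INTER_CUBIC);ww=cv2.resize(w["color"][100:384,130:390],None,fx=1.5,fy=1.5)[:360,:]
cv2.imwrite("pics/fin.png",np.hstack([s,ww])[:,:,::-1])
```

```text
t 15.2333 tcp z 214.2 F [-0.3  0.2  0.1]
arm top slope [-1.00605370e-03  1.05589947e+02] 127 -> phi 0.0010060537032857285 plate z at -67: 105.65735253045366
mid 15 3 X [-75. -73. -69.] Y [-13. -13. -11.]
mid 55 29 X [-70. -59. -54.] Y [-13.  -1.  13.]
mid 63 20 X [-76. -69. -57.] Y [-12.  -1.   9.]
mid 71 8 X [-75. -71. -69.] Y [-13.  -8.  -1.]
mid 79 3 X [-72. -70. -69.] Y [-12. -10.  -7.]
mid 103 38 X [-85. -68. -50.] Y [-13.   1.  12.]
armtop 267 X [-18.5  -4.6   8.5] Y [-7.5 -2.4  3.5] Z [102.5 103.9 105.3]Traceback (most recent call last):
  File "<stdin>", line 6, in <module>
    return _quantile_unchecked(
        a, q, axis, out, overwrite_input, method, keepdims, weights)
    return _ureduce(a,
                    func=_quantile_ureduce_func,
    ...<5 lines>...
                    overwrite_input=overwrite_input,
                    method=method)
    r = func(a, **kwargs)
    result = _quantile(arr,
                       quantiles=q,
    ...<2 lines>...
                       out=out,
                       weights=wgt)
    slices_having_nans = np.isnan(arr[-1, ...])
                                  ~~~^^^^^^^^^
IndexError: index -1 is out of bounds for axis 0 with size 0
```

>>> {"op": "carry_out", "data": {
  "motion": [
    [[0,-20,0,0,85],[0,-20,0,0,85],[0,0,0,0,85],[0,0,0,0,85],[0,0,0,0,85]]
  ]
}}

```text
clock: 15.75
tcp_pos: [0.5028, -0.014, 0.2142]
orientation: [-0.0, -0.023, 1.0, 0.0]
force: [0.2, 0.2, 0.4]
width: 0.0607
```

Run:
```python
from h import *
from bench import bot
o,p,w,P=wrist("w10")
a=np.radians(92.8);ex=np.array([np.cos(a),np.sin(a)]);r=P[...,:2]-[.4915,.1815];X=r@ex*1000;Y=r@[-ex[1],ex[0]]*1000;Z=P[...,2]*1000
for nm,k in dict(armtop=(abs(Y)<9)&(Z>98)&(Z<125)&(X>-45)&(X<40),plate=(abs(Y)<18)&(Z>98)&(Z<125)&(X<-53)&(X>-100),mtop=(Z>74)&(Z<90)&(abs(Y)<60)&(X>-50)&(X<50),lug=(Z>64)&(Z<78)&(abs(Y)<30)&(X<-45)&(X>-85)).items():
    if k.sum()>5: print(nm,k.sum(),"X",np.percentile(X[k],[1,50,99]).round(1),"Y",np.percentile(Y[k],[1,50,99]).round(1),"Z",np.percentile(Z[k],[1,50,99]).round(1))
for z in range(10,98,8):
    k=(abs(Y)<10)&(X<-50)&(X>-120)&(Z>=z)&(Z<z+8)
    if k.sum()>2: print("latch",z,k.sum(),np.percentile(X[k],[5,50,95]).round(1))
d=bot.read_camera("scene")
s=cv2.resize(d["color"][180:270,270:370],None,fx=4,fy=4,interpolation=cv2.INTER_CUBIC);ww=cv2.resize(w["color"][144:384,130:390],None,fx=1.5,fy=1.5)
cv2.imwrite("pics/fin.png",np.hstack([s,ww])[:,:,::-1])
t=bot.read_camera("top");P=cloud(t)
v,u=np.indices(P.shape[:2])
for n,b in dict(cata=(255,285,183,213),catb=(213,240,110,138),catc=(165,192,115,143),mug=(325,365,250,292),jar=(288,322,102,140),sponge=(345,395,100,150),funnel=(372,422,228,275),brush=(92,145,218,285)).items():
    m=(u>=b[0])&(u<b[1])&(v>=b[2])&(v<b[3])&(P[...,2]>.008)&(P[...,2]<.12);print(n,m.sum(),P[m].mean(0).round(3))
```

```text
armtop 231 X [-44.7 -37.7 -29.4] Y [-8.1 -0.1  8.9] Z [102.3 103.6 104.9]
plate 1107 X [-83.9 -69.8 -53.5] Y [-17.5  -0.1  17.3] Z [103.5 107.3 108.8]
mtop 1147 X [-40.4 -27.  -13. ] Y [-44.2  13.1  43.6] Z [74.3 79.4 81.2]
lug 390 X [-77.9 -73.6 -46.5] Y [-24.8  -0.4  23.9] Z [64.2 71.2 77.8]
latch 10 47 [-74.2 -73.6 -72.9]
latch 18 48 [-74.2 -73.7 -73. ]
latch 26 56 [-74.5 -73.8 -73.2]
latch 34 58 [-74.6 -73.9 -73.3]
latch 42 62 [-74.6 -73.9 -73.3]
latch 50 64 [-74.6 -74.  -73.4]
latch 58 74 [-74.6 -74.1 -73.4]
latch 66 74 [-74.6 -74.1 -73.4]
latch 74 81 [-74.8 -74.3 -73.5]
latch 82 70 [-75.  -74.2 -73.6]
cata 244 [ 0.481 -0.074  0.056]
catb 234 [0.687 0.053 0.059]
catc 293 [0.667 0.192 0.053]
mug 603 [ 0.285 -0.281  0.053]
jar 596 [ 0.692 -0.162  0.086]
sponge 997 [ 0.693 -0.36   0.034]
funnel 1280 [ 0.339 -0.435  0.037]
brush 776 [0.319 0.36  0.018]
```

View pics/fin.png

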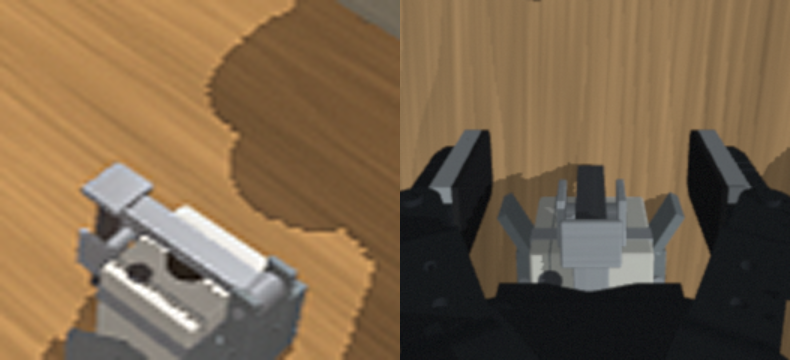

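Everything checks out. The arm is level, the latch hangs straight (about 0.01 rad) between the cheeks, the lug end is at x = -78 mm (mould home), and the bystanders have not moved. I hand in.

```bash
python3 -c "
from bench import bot
print(bot.close_job())"
```

```text
the job is handed in; nothing more can be done
None
```

The mould is home in the stand, lug outward, with the clamp arm closed over it and the latch clipped. I handed the job in at about 16 s; the system gives no verdict, so what follows rests on my own last checks.

**What I did:** I pinched the mould's lug from above and slid it between the cats and into the stand. I pushed until it met the stop, where the force rose to 22 N with no travel. With the gripper released, I swung the clamp arm over with closed fingers and pressed the thumb plate to a hard stop at 46 N.

**Last checks:**
- **Clamp arm:** level, within about 0.001 rad after release.
- **Latch:** hanging straight, about 0.01 rad from rest, centred between the cheeks at x ≈ -74 mm. The toe under the bar is inferred from this; I could not see it directly.
- **Mould:** home, with the lug end at x ≈ -78 mm, and its top at z ≈ 80 mm.
- **Bystanders:** their positions matched the start within about 4 mm.

**What failed or disagreed:**
- **First swing:** the fingers slid over the end of the arm once it was upright, because the shut fingertips sat about 20–25 mm higher than the reported TCP. I went back behind the arm and repeated it lower.
- **Press force:** 46 N was well above the 5–15 N needed to clip. It was applied with the fingertips, below the 120 N wrist limit.

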